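# Set the slicing guide's fence and tighten its winged nut

## Task

Slide the cutting guide's fence gently against the loaf tin until the tin sits square against the backstop with no gap on either side, then lock the fence by turning the four-winged nut clockwise, in short arcs between the two upright guard plates, until it is firmly hand-tight on its strap (about a quarter newton-metre, not crushed). Do not force the guard plates, and leave the other things on the counter where they are.

Things in the scene. Friction and masses are not known exactly. Their poses are not given: they have to be found in the camera images.
- guide: Wooden cutting guide fixed to the counter: board 164 mm (its x) by 326 mm (its y), 12 mm thick. Origin: underside of the board, on the nut's vertical axis; x, y along the board, z up. The board runs from y = -92 to +234 mm. Its steel backstop, 150 mm wide and 57 mm high, has its inner face at y = 216 mm.
- guard: The two upright steel guard plates beside the nut, fixed to the guide, same origin and axes as the guide. They lie along y (76 mm long, 5 mm thick), inner faces at x = +44 and -44 mm, tops 68 mm above the counter. The space between them is open at both ends (-y and +y); fingers that span far from the axis hit them when turned too far from the guide's y direction.
- fence (a joint): Slide of the aluminium fence along the guide's +y, m; 0 to 0.064, larger is nearer the backstop. Slides with about 3 N of friction and stays where it is left while the nut is loose.
- fence_tab (a point): Centre of the top of the fence's upright black grip tab, 104 mm above the counter. The tab is 26 mm along x and 10 mm along y (pinch it across y); it rises alone from the fence plate's top at 60 mm.
- fence_face (a point): Middle of the fence face that meets the tin, 37 mm above the counter. The fence plate is 130 mm wide (x), 10 mm thick (y), top at 60 mm. In the guide's frame this point lies at y = 88 mm + joint fence; a slotted bar runs from it back under the strap, its top 20 mm above the counter.
- loaf_tin: Grey loaf tin, open top, 152 mm long (its x) by 69 mm wide (its y), 52 mm high, 0.2 kg, loose on the board between fence and backstop with a few millimetres to some centimetres of play. Origin: centre of its underside, 12 mm above the counter. Home when its centre is about 181 mm along the guide's y with its length along the guide's x.
- nut: Dark steel hand nut with four upright wings, on a screw stud. Origin: on its axis, 16 mm below the hub's underside; x, y axes run along the wings, z up; quarter-turn symmetric. Hub: 14 mm radius, 16 to 44 mm above the origin; wings 18 to 42 mm up, 5 mm thick, reaching 27 mm out. Clockwise from above tightens, lowering it 10 mm a turn.
- nut_top (a point): Centre of the nut's top, 44 mm above body nut. Grip the hub with a finger in each of two facing gaps, midway between wings (45 degrees from the x axis). It turns with about 0.05 N m until its collar meets the strap (some 0.8 to 3.3 rad on); then torque climbs within a fraction of a turn, roughly 0.08 N m for each 10 N of clamping. It holds where it is left.
- strap: Loose steel clamping strap, 80 mm (x) by 30 mm (y), 6 mm thick, lying across the fence's slotted bar beneath the nut, kept in place by four lips that reach 27 mm above the counter. Origin: centre of its underside; its top is 26 mm above the counter. The plain collar (13 mm radius) below the nut's hub comes down on it; the collar's foot lies within 1.5 mm of body nut's origin, not known better.
- egg_timer: Kitchen timer, 63 mm across, 52 mm high, a bystander near the nut's end of the guide.
- price_block_0: Small slate price card in an oak foot, 68 x 22 x 52 mm, bystander beyond the guide.
- price_block_1: Another such price card, bystander near the counter's front edge at the right.
- cookie_cutter_1: Round tin cookie cutter, 57 mm across, 30 mm high, bystander beyond the guide.
- espresso_cup: Small cup with handle, 89 mm over the handle, 48 mm high, bystander at the backstop's end of the guide.

How it is judged (in metres and radians):
On the way, in this order (a step that is already met when the one before it is completed fails the run):
1. the tin is square against the backstop and the fence is up against it, the nut still loose (y of loaf_tin in the frame of guide above 0.178 m and angle between the x axis of loaf_tin and the x axis of guide, either way round below 0.05 rad and y of fence_face in the frame of loaf_tin above -0.0385 m and contact force between nut and strap below 3 N), for 0.2 s.
2. the nut is clamped on the strap (contact force between nut and strap between 12 and 75 N and y of loaf_tin in the frame of guide above 0.178 m and angle between the x axis of loaf_tin and the x axis of guide, either way round below 0.05 rad and y of fence_face in the frame of loaf_tin above -0.0385 m), for 0.2 s.
At the end, for the whole second after the job is handed in: The tin is against the backstop (within 3 mm) and square (within 0.05 rad), the fence face within 4 mm of the tin, the nut presses on its strap with 12 to 75 N, all at rest (all of step 2 and linear speed of loaf_tin below 0.01 m/s and angular speed of nut below 0.05 rad/s); the robot touches nothing.
It fails at once if the fence presses the tin with more than 30 N (contact force between fence and loaf_tin above 30 N).
It fails at once if the nut is overtightened: more than 100 N on the strap (contact force between nut and strap above 100 N).
It fails at once if the robot pushes a guard plate with more than 15 N (contact force between any of the fingers, the arm and guard above 15 N).
It fails at once if a bystander is moved more than 30 mm (distance of any of egg_timer, price_block_0, price_block_1, cookie_cutter_1, espresso_cup from where it was at the start of the episode above 0.03 m).
It also fails if it takes over 72 s, if anything falls off the work surface, if the arm or the gripper's body presses on something with over 40 N, if the wrist force passes 120 N, or if a joint passes its speed limit or range.

## Robot

A 6-joint arm with a two-finger parallel gripper is mounted at the origin on a cart in front of the work surface, level with it; the furniture and walls round the work are solid. World frame = base frame: x ahead of the robot, y to its left, z up, the work surface at z = 0. Lengths are in m, angles in degrees, forces in N, time in s.
With the tool pointing down it reaches from about 0.4 to 0.825 m from the base axis. Payload 7 kg.
Tool frame: the origin (TCP) lies midway between the tips of the shut fingers; the grasp point (between the pads) lies 19 mm behind it; z points along the fingers, y is the line along which they close (so a half turn about z gives the same grasp; the last joint's range is limited). The gripper opens to 88 mm and grips with 3 to 60 N. Pads are 19 mm wide; open, the fingers measure 130 mm over their backs; the gripper's body (78 mm by 193 mm) begins 47 mm behind the grasp point.
Start: joints at [16.507, 20.546, 0.682, 0, -70.136, -16.507], TCP at [0.675, -0, 0.202] pointing down, gripper open.
Joint ranges: [-176.03, 176.03], [-82.01, 121.73], [-58.28, 71.71], [-173.87, 95.51], [-174.79, -0.11], [-173.66, 173.66]. Speed limits (degrees/s): [136.94, 136.94, 172.46, 180, 180, 180].

## Interface

Orientations are given as [roll, pitch, yaw] about the fixed x, y, z axes, in that order (R = Rz(yaw) Ry(pitch) Rx(roll)).
In Python, from plant import ctrl gives the robot as it stands. The module is installed in compiled form; this text tells all that it offers.
- The arm moves only by the tool send_rows, never from a script. Its argument "plan" is a list that holds one entry, the list of rows, each a list of 6 numbers: the shift along the tool's x, y, z in cm, then the turn, a rotation vector about the tool's x, y, z in degrees. A call has 1 to 8 rows; each row is the pose to reach, as a shift and turn from the pose commanded when the call began, along the tool's axes at that moment; what a row does not reach only later rows make up. A row lasts 1/12 s, in which the tool goes at most 41.7 mm and 7.16 degrees, less where a joint would pass 70% of its speed; a pose out of reach is approached as far as the arm can. A call with a gripper value outside its range is refused whole. "fingers" is the opening, from 0 (shut) to 1 (fully open), set as the call begins (left out, the last holds). The fingers move at their own pace and stop on an object; the grip force is fixed at half the most. Time passes only in rows, so rows that repeat a pose let the fingers close. It gives the time, the measured TCP pose, the force, the opening and the grip force at its end, in the units of the state.
- ctrl.get_obs(): the state, without advancing time (a new reading comes with each control period).
- ctrl.snapshot(name): name is "scene" or "side" or "wrist"; returns a dict with "img" (400x640x3 uint8, red, green, blue), "K" (3x3 intrinsics, pixels), "k1" (the pictures are not rectified: a ray, as slopes to the right and down, at radius r is drawn at 1 + k1 r^2 times it, then the intrinsics apply), "pose" (4x4, takes a point from camera to world coordinates). Camera axes: x right, y down, z forward; pixel columns grow to the right and rows downward; lengths in m; the calibration is good to about 2 mm. A picture is of the moment at which its call begins. There is no depth.
- ctrl.close_job(): hands the job in; it is judged then, once.
The state is a dict: "clock": time; "joint_pos": joint angles; "qvel": joint speeds; "tau": joint torques, N m; "tool_pos": TCP position; "orientation": TCP orientation; "force": force on the tool from outside, world axes, zero at the start; "moment": the same for the moment, N m; "opening": finger opening in m; "gripper_force": force on a finger pad.
Only numpy, scipy, OpenCV 4.12 (cv2) and the standard library are available. Lean on these libraries where they do the work, as an engineer would, in place of code of your own. Each camera call takes 0.05 s, during which the arm holds its last target. There are 200 camera calls.

## Working session

There is one attempt and no reset: what is moved stays moved. The work goes in short steps, Python scripts to look and compute and a tool call to move; the robot and the scene stay as the last step left them, time stands still between calls to the robot, and variables do not carry over. Pictures are saved under pics/ and viewed, at most 10 in all, crops included, and the job is handed in when it is done.

Besides the shell and the picture viewer there is one more tool, called after "Emit:" by a JSON object that holds its "fn" and its "kwargs", one argument or row to a line. send_rows: Moves the arm, as the interface text tells. Its arguments: {"type":"object","properties":{"plan":{"type":"array","items":{"type":"array","items":{"type":"array","items":{"type":"number"}}}},"fingers":{"type":"number"}},"required":["plan"]}

```bash
mkdir -p pics
python3 - <<'E'
from plant import ctrl
import cv2,pickle
d={}
for n in ["scene","side","wrist"]:
    s=ctrl.snapshot(n); d[n]=s
    cv2.imwrite(f"pics/{n}0.png",s["img"][:,:,::-1]); print(n,s["K"].tolist(),s["k1"],s["pose"].round(3).tolist())
pickle.dump(d,open("s0.pkl","wb"))
print(ctrl.get_obs())
E
```

```text
scene [[402.0502849246388, 0.0, 322.2150884110785], [0.0, 402.0502849246388, 198.7965652146301], [0.0, 0.0, 1.0]] -0.04336862981023091 [[0.84, -0.319, 0.439, 0.124], [-0.543, -0.523, 0.658, -0.638], [0.02, -0.791, -0.612, 0.693], [0.0, 0.0, 0.0, 1.0]]
side [[416.04915830619086, 0.0, 311.74521393306816], [0.0, 416.04915830619086, 196.59689798519094], [0.0, 0.0, 1.0]] 0.033027896443178446 [[-0.983, -0.132, 0.125, 0.413], [-0.181, 0.643, -0.744, 0.946], [0.018, -0.754, -0.656, 0.918], [0.0, 0.0, 0.0, 1.0]]
wrist [[359.51733323475844, 0.0, 325.7369424199282], [0.0, 359.51733323475844, 199.4221074732706], [0.0, 0.0, 1.0]] -0.02532321417115603 [[-1.0, 0.001, -0.0, 0.675], [0.001, 0.964, 0.266, -0.071], [0.001, 0.266, -0.964, 0.384], [0.0, 0.0, 0.0, 1.0]]
{'clock': 0.15, 'joint_pos': array([ 1.65073184e+01,  2.05818923e+01,  6.45637601e-01, -1.23830977e-02,
       -7.01360028e+01, -1.65067970e+01]), 'qvel': array([-0.14389075, -0.13163443,  0.25010648,  0.11324167, -0.07066621,
        0.09300536]), 'tau': array([ 1.39394037e-04, -5.83274567e+01,  2.93289685e+01,  7.00122759e+00,
        8.75052094e-03, -9.76538854e-05]), 'tool_pos': array([ 6.74601652e-01, -3.99403117e-05,  2.01144883e-01]), 'orientation': array([ 1.79927413e+02, -9.36933899e-03, -9.00036876e+01]), 'force': array([-0.14812823,  0.58882953, -0.24607159]), 'moment': array([-0.0229663 ,  0.01836486,  0.00772085]), 'gripper_force': 0.0, 'opening': 0.08800586676352413}
```

View pics/scene0.png

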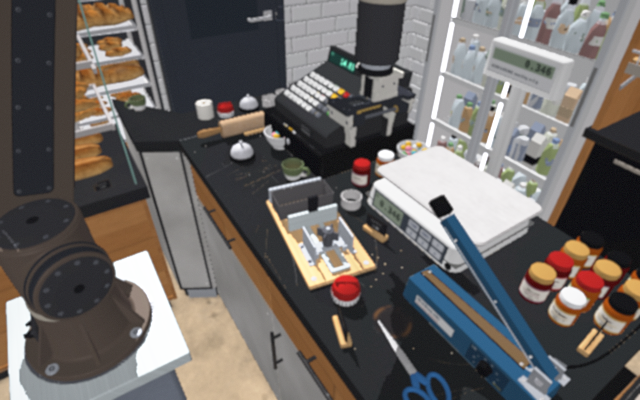

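View pics/side0.png

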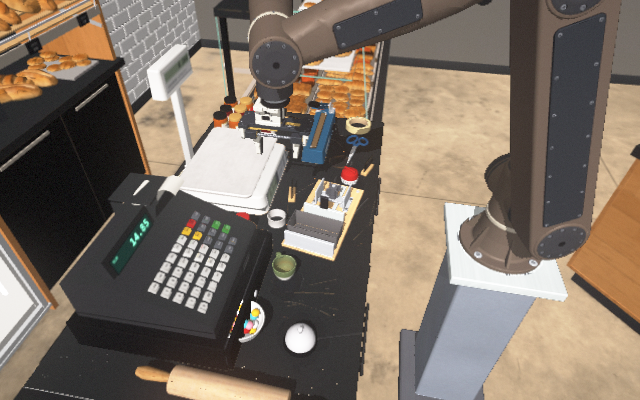

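View pics/wrist0.png

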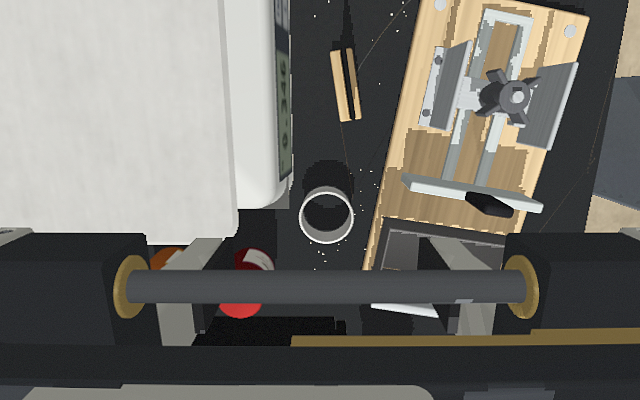

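The wrist view shows the board at right: nut about (515,97), black tab about (490,205), board right-end corner (588,17). The scene view shows the nut near (327,240) and the tin at about (300,195). I'll make rough estimates by ray casting.

```bash
cat > h.py <<'E'
import numpy as np,cv2,pickle
def ray(s,uv):
    K=s["K"];x=(uv[0]-K[0,2])/K[0,0];y=(uv[1]-K[1,2])/K[1,1]
    a=np.array([x,y]);b=a.copy()
    for _ in range(20): b=a/(1+s["k1"]*(b@b))
    return s["pose"][:3,3],s["pose"][:3,:3]@np.array([b[0],b[1],1])
def onz(s,uv,z):
    o,d=ray(s,uv); return o+d*(z-o[2])/d[2]
def tri(l):
    A=np.zeros((3,3));b=np.zeros(3)
    for s,uv in l:
        o,d=ray(s,uv);d=d/np.linalg.norm(d);P=np.eye(3)-np.outer(d,d);A+=P;b+=P@o
    p=np.linalg.solve(A,b)
    return p,[np.linalg.norm((np.eye(3)-np.outer(d,d)/(d@d))@(p-o)) for o,d in (ray(s,u) for s,u in l)]
def proj(s,p):
    c=s["pose"][:3,:3].T@(np.asarray(p)-s["pose"][:3,3]);a=c[:2]/c[2];a=a*(1+s["k1"]*(a@a))
    return s["K"][[0,1],[0,1]]*a+s["K"][:2,2]
E
python3 - <<'E'
from h import *
d=pickle.load(open("s0.pkl","rb"));w=d["wrist"]
for n,u,z in [("nut",(517,97),.08),("tab",(490,205),.104),("cornR",(588,17),.012),("L1",(418,0),.012),("L2",(365,270),.012),("R2",(553,170),.012),("fl",(402,178),.06),("fr",(543,208),.06)]: print(n,onz(w,u,z).round(4))
im=cv2.resize(d["scene"]["img"][165:300,250:390],None,fx=5,fy=4.4,interpolation=cv2.INTER_CUBIC)[:,:,::-1]
E
```

```text
nut [ 0.5177 -0.0746  0.08  ]
tab [0.5408 0.0106 0.104 ]
cornR [ 0.4229 -0.1501  0.012 ]
L1 [ 0.5879 -0.1629  0.012 ]
L2 [0.6302 0.1143 0.012 ]
R2 [ 0.4336 -0.0009  0.012 ]
fl [ 0.6045 -0.0025  0.06  ]
fr [0.4683 0.0266 0.06  ]
```

Emit:
{"fn": "send_rows", "kwargs": {
  "plan": [
    [[-1.5,3.5,-1.5,0,0,0],[-3,7,-3,0,0,0],[-4.5,10,-4.5,0,0,0],[-6,13.5,-6,0,0,0],[-6,13.5,-6,0,0,0],[-6,13.5,-6,0,0,0]]
  ]
}}

```text
clock: 0.65
tool_pos: [0.5393, 0.0609, 0.2638]
orientation: [-179.8, 0.1, -89.9]
force: [0.5, 0.7, 0.1]
opening: 0.0877
gripper_force: 0.0
```

Run:
```python
from plant import ctrl
from h import *
s=ctrl.snapshot("wrist");pickle.dump(s,open("s1.pkl","wb"))
cv2.imwrite("pics/w1.png",s["img"][:,:,::-1])
o=ctrl.get_obs();print(o["tool_pos"],o["orientation"],o["joint_pos"],o["clock"])
```

```text
[0.53972866 0.06047907 0.26263483] [-1.79911038e+02  5.43484994e-02 -8.99226163e+01] [ 2.70675204e+01  6.00250830e+00 -1.05013535e+01 -8.40555823e-03
 -7.33922005e+01 -2.69877837e+01] 0.7
```

View pics/w1.png

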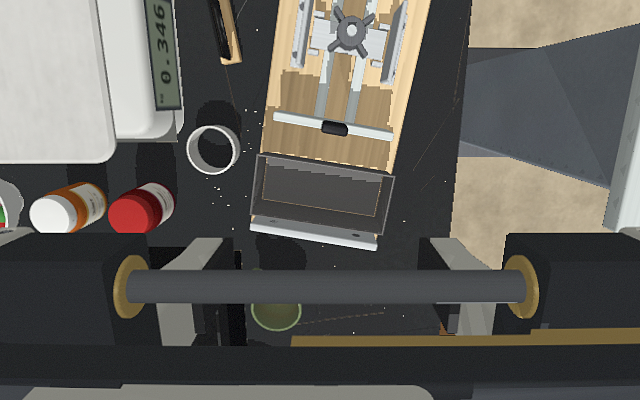

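The second wrist view shows the whole guide: nut hub at (351,32), tab at (334,128), tin spanning (260,155)–(395,235), backstop at (315,235). Next I'll zoom in and triangulate.

Run:
```python
from h import *
a=pickle.load(open("s0.pkl","rb"))["wrist"];b=pickle.load(open("s1.pkl","rb"))
A=cv2.resize(a["img"][50:230,400:580],(400,400),interpolation=cv2.INTER_CUBIC)
# b full: 240:420, 0:250
B=cv2.resize(b["img"][0:150,275:425],(400,400),interpolation=cv2.INTER_CUBIC)
cv2.imwrite("pics/z.png",np.hstack([A,B])[:,:,::-1])
```

```text
(no output)
```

View pics/z.png

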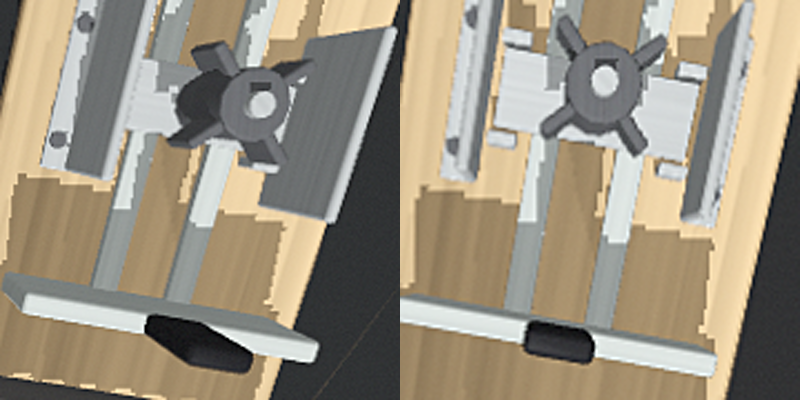

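Run:
```python
from h import *
a=pickle.load(open("s0.pkl","rb"))["wrist"];b=pickle.load(open("s1.pkl","rb"))
zA=lambda x,y:(400+(x+.5)*.45-.5,50+(y+.5)*.45-.5); zB=lambda x,y:(275+(x-400+.5)*.375-.5,(y+.5)*.375-.5)
print("nut",tri([(a,zA(255,105)),(b,zB(604,85))]))
print("tab",tri([(a,zA(220,358)),(b,zB(560,340))]))
for p in [(568,22),(658,48),(640,145),(548,132)]: print("wing",onz(b,zB(*p),.074).round(4))
im=b["img"].astype(int);m=(im[:,:,0]-im[:,:,2]>45)
L=[];R=[]
for r in range(0,140,4):
    c=np.where(m[r,255:450])[0]+255
    L.append(onz(b,(c.min()-.5,r),.012));R.append(onz(b,(c.max()+.5,r),.012))
for E in (L,R):
    E=np.array(E)[:,:2];p=np.polyfit(E[:,1],E[:,0],1)
    for _ in range(3):
        k=abs(np.polyval(p,E[:,1])-E[:,0])<.002; p=np.polyfit(E[k,1],E[k,0],1)
    print("edge",p,np.degrees(np.arctan(p[0])),k.sum())
for n,q,z in [("fl",(402,300),.06),("fr",(716,356),.06)]: print(n,onz(b,zB(*q),z).round(4))
for n,q,z in [("tin NW",(257,153),.064),("tin NE",(395,178),.064),("bs L",(251,226),.057),("bs R",(378,247),.057)]: print(n,onz(b,q,z).round(4))
```

```text
nut (array([ 0.51596868, -0.07451946,  0.0722721 ]), [np.float64(0.00016671805394543975), np.float64(0.00016671805394544877)])
tab (array([0.53226353, 0.01491649, 0.10347155]), [np.float64(0.0009654561892518101), np.float64(0.0009654561892519007)])
wing [ 0.5292 -0.0947  0.074 ]
wing [ 0.4972 -0.0863  0.074 ]
wing [ 0.5027 -0.0538  0.074 ]
wing [ 0.5361 -0.0582  0.074 ]
edge [0.17387985 0.61233761] 9.863960788860426 35
edge [0.17844766 0.44688908] 10.117799239446716 35
fl [0.5931 0.0018 0.06  ]
fr [0.4687 0.0233 0.06  ]
tin NW [0.6138 0.0441 0.064 ]
tin NE [0.4651 0.0711 0.064 ]
bs L [0.6263 0.1293 0.057 ]
bs R [0.4792 0.1549 0.057 ]
```

Guide yaw is about -10°, nut axis about (0.516,-0.0745) with top at 72 mm, and tab about (0.532,0.015) with top at 103 mm. The wing gaps already lie along the guide's y. Next I turn the tool +80° in yaw and move over the tab.

Emit:
{"fn": "send_rows", "kwargs": {
  "plan": [
    [[0.6,0.1,0.5,0,0,-7],[1.2,0.2,1,0,0,-14],[1.8,0.3,1.5,0,0,-21],[2.4,0.4,2,0,0,-28],[3,0.5,3,0,0,-35],[3.6,0.6,4,0,0,-42],[4.2,0.7,5,0,0,-49],[4.55,0.77,6,0,0,-56]]
  ],
  "fingers": 0.45
}}

```text
clock: 1.37
tool_pos: [0.5324, 0.0133, 0.2]
orientation: [179.9, 0.1, -33.7]
force: [-0.0, 0.4, -1.7]
opening: 0.0422
gripper_force: 0.0
```

Emit:
{"fn": "send_rows", "kwargs": {
  "plan": [
    [[0,0,1,0,0,-7],[0,0,2,0,0,-14],[0,0,3,0,0,-21],[0,0,4,0,0,-24],[0,0,6,0,0,-24],[0,0,6,0,0,-24],[0,0,6,0,0,-24]]
  ]
}}

```text
clock: 1.95
tool_pos: [0.5317, 0.0136, 0.1402]
orientation: [179.9, 0.2, -10.1]
force: [1.4, 1.0, 1.1]
opening: 0.0396
gripper_force: 0.0
```

```bash
cat > st.py <<'E'
from plant import ctrl
import numpy as np
np.set_printoptions(precision=4,suppress=True)
o=ctrl.get_obs()
p=o["tool_pos"];c,s=np.cos(np.radians(10)),np.sin(np.radians(10))
d=p[:2]-[.516,-.0745]
print("t",o["clock"],"guide xy",c*d[0]-s*d[1],s*d[0]+c*d[1],"z",p[2],"rpy",o["orientation"],"q6",o["joint_pos"][5],"F",o["force"],"Mz",o["moment"],"open",o["opening"],o["gripper_force"])
E
python3 - <<'E'
import st
from h import *
s=st.ctrl.snapshot("wrist");pickle.dump(s,open("s2.pkl","wb"));cv2.imwrite("pics/w2.png",s["img"][:,:,::-1])
E
```

```text
t 1.95 guide xy 0.0001709756649357682 0.08947556946136238 z 0.14019608046535853 rpy [179.866    0.209  -10.0788] q6 57.32022395193549 F [1.3741 0.9954 1.1396] Mz [-0.1063 -0.0156 -0.0261] open 0.0396228888707734 0.0
```

View pics/w2.png

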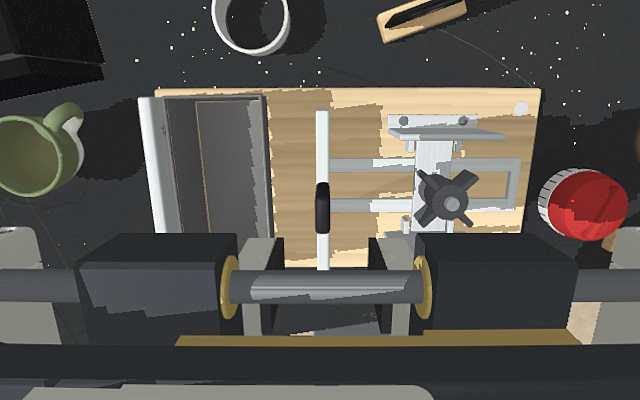

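The view shows tab at (323,208), centred between the fingers, with the nut at (450,203). I'll lower and pinch the tab.

Emit:
{"fn": "send_rows", "kwargs": {
  "plan": [
    [[0,-0.14,2,0,0,0],[0,-0.14,4,0,0,0],[0,-0.14,6,0,0,0],[0,-0.14,7,0,0,0],[0,-0.14,7,0,0,0]]
  ]
}}

```text
clock: 2.42
tool_pos: [0.5317, 0.0154, 0.0704]
orientation: [179.9, 0.2, -10.0]
force: [0.2, 0.1, -0.1]
opening: 0.0395
gripper_force: 0.0
```

Emit:
{"fn": "send_rows", "kwargs": {
  "plan": [
    [[0,0,0,0,0,0],[0,0,0,0,0,0],[0,0,0,0,0,0],[0,0,0,0,0,0],[0,0,0,0,0,0],[0,0,0,0,0,0]]
  ],
  "fingers": 0
}}

```text
clock: 2.92
tool_pos: [0.5329, 0.0159, 0.0726]
orientation: [-180.0, -0.1, -10.0]
force: [-0.6, -1.0, 3.9]
opening: 0.0093
gripper_force: 30.0
```

```bash
python3 st.py
```

```text
t 2.9167 guide xy 0.0009490119128244753 0.09195538946611696 z 0.07259892324562256 rpy [-179.9805   -0.0587   -9.9844] q6 57.19602191847399 F [-0.6208 -0.9672  3.9202] Mz [-0.1528  0.3592  0.0162] open 0.009321181782897703 30.001587867736816
```

Emit:
{"fn": "send_rows", "kwargs": {
  "plan": [
    [[0,-0.5,0,0,0,0],[0,-1,0,0,0,0],[0,-1.5,0,0,0,0],[0,-2,0,0,0,0],[0,-2.4,0,0,0,0],[0,-2.8,0,0,0,0],[0,-3.1,0,0,0,0],[0,-3.4,0,0,0,0]]
  ]
}}

```text
clock: 3.58
tool_pos: [0.5386, 0.0489, 0.0726]
orientation: [179.9, -0.0, -10.0]
force: [-0.8, -5.9, 5.9]
opening: 0.0094
gripper_force: 30.0
```

Emit:
{"fn": "send_rows", "kwargs": {
  "plan": [
    [[0,-0.15,0,0,0,0],[0,-0.3,0,0,0,0],[0,-0.45,0,0,0,0],[0,-0.6,0,0,0,0],[0,-0.75,0,0,0,0],[0,-0.9,0,0,0,0],[0,-1.0,0,0,0,0],[0,-1.1,0,0,0,0]]
  ]
}}

```text
clock: 4.25
tool_pos: [0.5404, 0.0591, 0.0725]
orientation: [179.9, -0.0, -10.0]
force: [-0.5, -7.1, 6.2]
opening: 0.0097
gripper_force: 30.0
```

```bash
python3 st.py
```

```text
t 4.25 guide xy 0.0008163303973054356 0.13580100251548677 z 0.07254174015004866 rpy [179.8921  -0.0119  -9.9816] q6 52.961951972168734 F [-0.5482 -7.0998  6.1854] Mz [-2.8058  0.0645  0.0593] open 0.009685598207502873 30.004356801509857
```

Emit:
{"fn": "send_rows", "kwargs": {
  "plan": [
    [[0,-0.05,0,0,0,0],[0,-0.1,0,0,0,0],[0,-0.15,0,0,0,0],[0,-0.2,0,0,0,0],[0,-0.25,0,0,0,0],[0,-0.3,0,0,0,0],[0,-0.3,0,0,0,0]]
  ]
}}

```text
clock: 4.83
tool_pos: [0.5409, 0.0621, 0.0726]
orientation: [179.9, -0.0, -10.0]
force: [-0.5, -6.6, 6.8]
opening: 0.0096
gripper_force: 30.0
```

Emit:
{"fn": "send_rows", "kwargs": {
  "plan": [
    [[0,-0.05,0,0,0,0],[0,-0.1,0,0,0,0],[0,-0.1,0,0,0,0]]
  ]
}}

```text
clock: 5.08
tool_pos: [0.5411, 0.063, 0.0726]
orientation: [179.9, -0.0, -10.0]
force: [-0.2, -7.2, 6.1]
opening: 0.0093
gripper_force: 30.0
```

Emit:
{"fn": "send_rows", "kwargs": {
  "plan": [
    [[0,-0.05,0,0,0,0],[0,-0.1,0,0,0,0],[0,-0.1,0,0,0,0]]
  ]
}}

```text
clock: 5.33
tool_pos: [0.5413, 0.064, 0.0726]
orientation: [179.9, -0.0, -10.0]
force: [-0.0, -7.6, 5.8]
opening: 0.0097
gripper_force: 30.0
```

Run:
```python
import st
from h import *
s=st.ctrl.snapshot("wrist");pickle.dump(s,open("s3.pkl","wb"));cv2.imwrite("pics/w3.png",s["img"][:,:,::-1])
```

```text
t 5.3333 guide xy 0.0008266894173031662 0.14081706423292947 z 0.0725851880246077 rpy [179.8991  -0.0152  -9.9824] q6 52.519037621493666 F [-0.0156 -7.573   5.7723] Mz [-2.7289  0.1121 -0.0123] open 0.009710066009889481 30.00429332256317
```

View pics/w3.png

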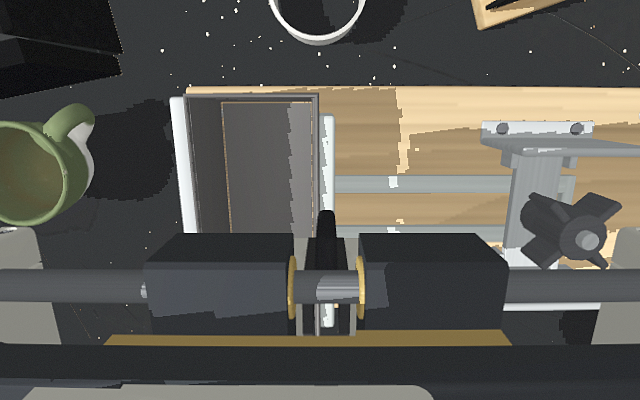

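The tin lies between fence (col 325) and backstop (col 185), nearly closed and square. I'll continue gently until the force rises.

Emit:
{"fn": "send_rows", "kwargs": {
  "plan": [
    [[0,-0.05,0,0,0,0],[0,-0.05,0,0,0,0]]
  ]
}}

```text
clock: 5.55
tool_pos: [0.5413, 0.0645, 0.0726]
orientation: [179.9, -0.0, -10.0]
force: [-0.3, -7.4, 5.7]
opening: 0.0096
gripper_force: 30.0
```

Emit:
{"fn": "send_rows", "kwargs": {
  "plan": [
    [[0,-0.05,0,0,0,0],[0,-0.05,0,0,0,0]]
  ]
}}

```text
clock: 5.72
tool_pos: [0.5414, 0.065, 0.0726]
orientation: [179.9, -0.0, -10.0]
force: [-0.1, -6.1, 5.6]
opening: 0.0097
gripper_force: 30.0
```

Emit:
{"fn": "send_rows", "kwargs": {
  "plan": [
    [[0,-0.05,0,0,0,0],[0,-0.05,0,0,0,0]]
  ]
}}

```text
clock: 5.88
tool_pos: [0.5415, 0.0655, 0.0726]
orientation: [179.9, -0.0, -10.0]
force: [0.3, -7.1, 5.9]
opening: 0.0094
gripper_force: 30.0
```

Emit:
{"fn": "send_rows", "kwargs": {
  "plan": [
    [[0,-0.04,0,0,0,0],[0,-0.04,0,0,0,0]]
  ]
}}

```text
clock: 6.05
tool_pos: [0.5416, 0.0659, 0.0726]
orientation: [179.9, -0.0, -10.0]
force: [-1.0, -7.4, 5.3]
opening: 0.0093
gripper_force: 30.0
```

Emit:
{"fn": "send_rows", "kwargs": {
  "plan": [
    [[0,-0.05,0,0,0,0],[0,-0.05,0,0,0,0]]
  ]
}}

```text
clock: 6.22
tool_pos: [0.5416, 0.0662, 0.0725]
orientation: [179.9, -0.0, -10.0]
force: [-0.6, -8.4, 6.4]
opening: 0.0095
gripper_force: 30.0
```

Emit:
{"fn": "send_rows", "kwargs": {
  "plan": [
    [[0,-0.04,0,0,0,0],[0,-0.04,0,0,0,0]]
  ]
}}

```text
clock: 6.38
tool_pos: [0.5416, 0.0662, 0.0726]
orientation: [179.8, -0.0, -10.0]
force: [-0.4, -9.5, 5.9]
opening: 0.0095
gripper_force: 30.0
```

Emit:
{"fn": "send_rows", "kwargs": {
  "plan": [
    [[0,-0.04,0,0,0,0],[0,-0.04,0,0,0,0]]
  ]
}}

```text
clock: 6.55
tool_pos: [0.5416, 0.0662, 0.0725]
orientation: [179.8, 0.0, -10.0]
force: [0.7, -12.1, 6.2]
opening: 0.0093
gripper_force: 30.0
```

The tin stopped against the backstop and the force is climbing. I hold for a moment, then release and lift.

Emit:
{"fn": "send_rows", "kwargs": {
  "plan": [
    [[0,0,0,0,0,0],[0,0,0,0,0,0],[0,0,0,0,0,0],[0,0.05,0,0,0,0]]
  ]
}}

```text
clock: 6.88
tool_pos: [0.5417, 0.0662, 0.0726]
orientation: [179.9, -0.0, -10.0]
force: [-0.2, -6.4, 7.8]
opening: 0.0098
gripper_force: 30.0
```

Emit:
{"fn": "send_rows", "kwargs": {
  "plan": [
    [[0,0,0,0,0,0],[0,0,0,0,0,0],[0,0,0,0,0,0],[0,0,0,0,0,0],[0,0,-2,0,0,0],[0,0,-5,0,0,0],[0,0,-7,0,0,0],[0,0,-7,0,0,0]]
  ],
  "fingers": 0.45
}}

```text
clock: 7.55
tool_pos: [0.5444, 0.0689, 0.1463]
orientation: [-179.8, -0.4, -9.9]
force: [0.7, 0.5, 0.6]
opening: 0.0388
gripper_force: 0.0
```

Run:
```python
import st
from h import *
s=st.ctrl.snapshot("wrist");pickle.dump(s,open("s4.pkl","wb"));cv2.imwrite("pics/w4.png",s["img"][:,:,::-1])
```

```text
t 7.55 guide xy 0.003031281228167173 0.14615350030813112 z 0.14630817265505272 rpy [-179.8114   -0.3572   -9.9345] q6 52.29595797002405 F [0.7303 0.4743 0.6366] Mz [-0.0035 -0.0862  0.0074] open 0.03883126195012494 0.0
```

View pics/w4.png

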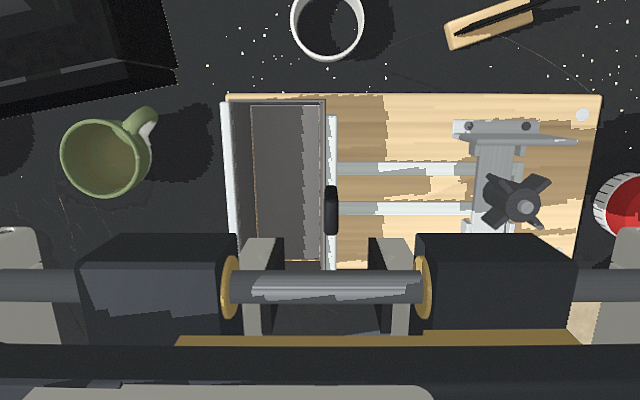

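The tin is flush: backstop edge at col 230, fence at col 332, tab at (331,210) free of the fingers, nut at (524,208). I move above the nut while re-triangulating it.

Emit:
{"fn": "send_rows", "kwargs": {
  "plan": [
    [[0,3.6,0,0,0,0],[0,7.2,0,0,0,0],[0,10.8,0,0,0,0],[0,14.3,0,0,0,0],[0,14.3,0,0,0,0],[0,14.3,0,0,0,0]]
  ]
}}

```text
clock: 8.1
tool_pos: [0.5158, -0.0745, 0.1409]
orientation: [180.0, 0.1, -10.2]
force: [0.2, 1.0, -0.5]
opening: 0.0396
gripper_force: 0.0
```

Run:
```python
import st
from h import *
a=pickle.load(open("s0.pkl","rb"))["wrist"];b,c,d=[pickle.load(open(f"s{i}.pkl","rb")) for i in (1,2,4)]
print(tri([(a,(514.8,97.3)),(b,(351.5,31.9)),(c,(447,199)),(d,(522,205))]))
for s,r in ((c,(390,160)),(d,(465,160))):
    g=s["img"][r[1]:r[1]+80,r[0]:r[0]+120].astype(int); m=(g.max(2)<110)&(g.max(2)-g.min(2)<25)
    ys,xs=np.where(m);print(xs.mean()+r[0],ys.mean()+r[1],len(xs))
s=st.ctrl.snapshot("wrist");pickle.dump(s,open("s5.pkl","wb"))
C=[cv2.resize(i["img"][y:y+80,x:x+110],(400,291),interpolation=cv2.INTER_CUBIC) for i,x,y in ((c,395,155),(d,470,155))]
D=cv2.resize(s["img"],(480,300))
cv2.imwrite("pics/z5.png",np.vstack([np.hstack(C),np.pad(D,((0,0),(0,320),(0,0)))])[:,:,::-1])
```

```text
t 8.1 guide xy -0.00014937863639898576 -4.960562819543767e-05 z 0.14093006622507315 rpy [179.9872   0.0819 -10.1753] q6 66.48384836224541 F [ 0.196   0.9905 -0.4636] Mz [-0.0835  0.0172 -0.0098] open 0.03961442831101363 0.0
(array([ 0.5165, -0.0742,  0.0721]), [np.float64(0.0009621272294375067), np.float64(0.0008448077220541175), np.float64(0.0021823284656887327), np.float64(0.0006588749344293558)])
448.03630595699684 205.50193866760662 2837
514.915109280963 206.6135571745328 3157
```

View pics/z5.png

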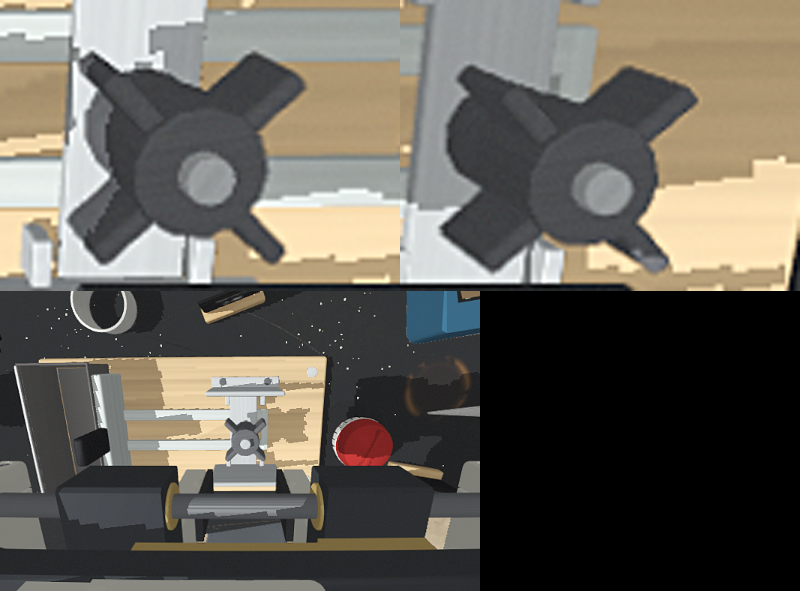

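Crops show the hub disc at (450.5,202.3), (523.4,203.1), and about (326.7,195) in the present view, with the wings at ±45° to the tool, so the gaps line up with the fingers.

Run:
```python
from h import *
np.set_printoptions(precision=4,suppress=True)
a=pickle.load(open("s0.pkl","rb"))["wrist"];b,c,d,e=[pickle.load(open(f"s{i}.pkl","rb")) for i in (1,2,4,5)]
g=e["img"][165:230,285:370].astype(int);m=((g.max(2)<110)&(g.max(2)-g.min(2)<25)).astype(np.uint8)
t=cv2.moments(m);print(285+t["m10"]/t["m00"],165+t["m01"]/t["m00"])
print(tri([(a,(514.8,97.3)),(b,(351.5,31.9)),(c,(450.5,202.3)),(d,(523.4,203.1)),(e,(326.7,195))]))
# wing angles: outer-radius dark pixels in e at wing-top plane
ys,xs=np.where(m);P=np.array([onz(e,(x+285,y+165),.070)[:2] for x,y in zip(xs,ys)])-[.5162,-.0743]
r=np.hypot(*P.T);k=(r>.017)&(r<.027);th=np.arctan2(P[k,1],P[k,0]);print("wing mod90",np.degrees(np.angle(np.exp(4j*th).mean())/4)%90,abs(np.exp(4j*th).mean()))
```

```text
328.82533333333333 189.484
(array([ 0.5176, -0.0749,  0.0734]), [np.float64(0.0013796267557367316), np.float64(0.002114980093859099), np.float64(0.001266031699809143), np.float64(0.00046960479405682055), np.float64(0.004014330002777193)])
wing mod90 37.08312968030273 0.408190933167181
```

Emit:
{"fn": "send_rows", "kwargs": {
  "plan": [
    [[0.06,0,2.5,0,0,0],[0.06,0,5,0,0,0],[0.06,0,6.5,0,0,0],[0.06,0,7.5,0,0,0],[0.06,0,8.5,0,0,0],[0.06,0,9.3,0,0,0],[0.06,0,9.3,0,0,0],[0.06,0,9.3,0,0,0]]
  ]
}}

```text
clock: 8.82
tool_pos: [0.5176, -0.0729, 0.0489]
orientation: [180.0, 0.0, -10.0]
force: [-0.3, 0.3, 1.2]
opening: 0.0393
gripper_force: 0.0
```

```bash
python3 st.py
```

```text
t 8.8167 guide xy 0.0013451562707206689 0.0018304291740302812 z 0.04890113509087606 rpy [179.9883   0.007   -9.9696] q6 66.51077323368503 F [-0.2876  0.327   1.1733] Mz [-0.1781  0.018   0.0031] open 0.03931994682354954 0.0
```

Emit:
{"fn": "send_rows", "kwargs": {
  "plan": [
    [[-0.05,0.18,0,0,0,0],[-0.05,0.18,0,0,0,0]]
  ]
}}

```text
clock: 8.98
tool_pos: [0.5171, -0.0749, 0.0497]
orientation: [-180.0, -0.1, -10.0]
force: [-0.6, 0.5, -0.4]
opening: 0.0399
gripper_force: 0.0
```

Emit:
{"fn": "send_rows", "kwargs": {
  "plan": [
    [[0,0,0,0,0,0],[0,0,0,0,0,0],[0,0,0,0,0,0],[0,0,0,0,0,0],[0,0,0,0,0,0]]
  ],
  "fingers": 0
}}

```text
clock: 9.4
tool_pos: [0.517, -0.0749, 0.0493]
orientation: [-180.0, -0.0, -10.0]
force: [0.5, -0.2, 2.5]
opening: 0.0116
gripper_force: 1.7
```

```bash
python3 st.py
```

```text
t 9.4 guide xy 0.001077972841423172 -0.00023695333723868287 z 0.049285311370949623 rpy [-179.9949   -0.0465   -9.9916] q6 66.68946449284529 F [ 0.5284 -0.2256  2.4578] Mz [-0.197   0.0986 -0.0535] open 0.011600437461166591 1.7044940404593945
```

Emit:
{"fn": "send_rows", "kwargs": {
  "plan": [
    [[0,0,0,0,0,0],[0,0,0,0,0,0],[0,0,0,0,0,0]]
  ]
}}

```text
clock: 9.65
tool_pos: [0.5169, -0.0754, 0.0493]
orientation: [180.0, -0.0, -10.0]
force: [0.5, -5.9, 5.6]
opening: 0.0074
gripper_force: 30.6
```

Run:
```python
import st
from h import *
s=st.ctrl.snapshot("wrist");pickle.dump(s,open("s6.pkl","wb"))
e=pickle.load(open("s5.pkl","rb"))
for i in (e,s):
  for z in (.072,.08): print(proj(i,(.5165,-.0745,z)))
```

```text
t 9.65 guide xy 0.0010367885580835857 -0.0006818248467167484 z 0.04926434124675041 rpy [179.9677  -0.0319  -9.9842] q6 66.69087237493315 F [ 0.5244 -5.8824  5.6403] Mz [-2.0767  0.0813  0.0405] open 0.0074128634451582605 30.613233337990096
[325.9043 201.5501]
[325.911  204.6366]
[324.6867 255.5157]
[324.6471 262.7056]
```

Run:
```python
from plant import ctrl
from h import *
s=pickle.load(open("s6.pkl","rb"));c=ctrl.snapshot("scene");d=ctrl.snapshot("side")
pickle.dump((c,d),open("s6b.pkl","wb"))
p=(.5165,-.0745,.06);R=[]
for i in (c,d):
    u=proj(i,p).astype(int);print(u,u-[40,30]);R.append(cv2.resize(i["img"][u[1]-30:u[1]+30,u[0]-40:u[0]+40],(400,300),interpolation=cv2.INTER_CUBIC))
cv2.imwrite("pics/z6.png",np.vstack([np.hstack(R),np.hstack([cv2.resize(s["img"][60:400,180:480],(265,300)),np.zeros((300,135,3),np.uint8),cv2.resize(s["img"][180:330,225:425],(400,300),interpolation=cv2.INTER_CUBIC)])])[:,:,::-1])
```

```text
[327 233] [287 203]
[332 189] [292 159]
```

View pics/z6.png

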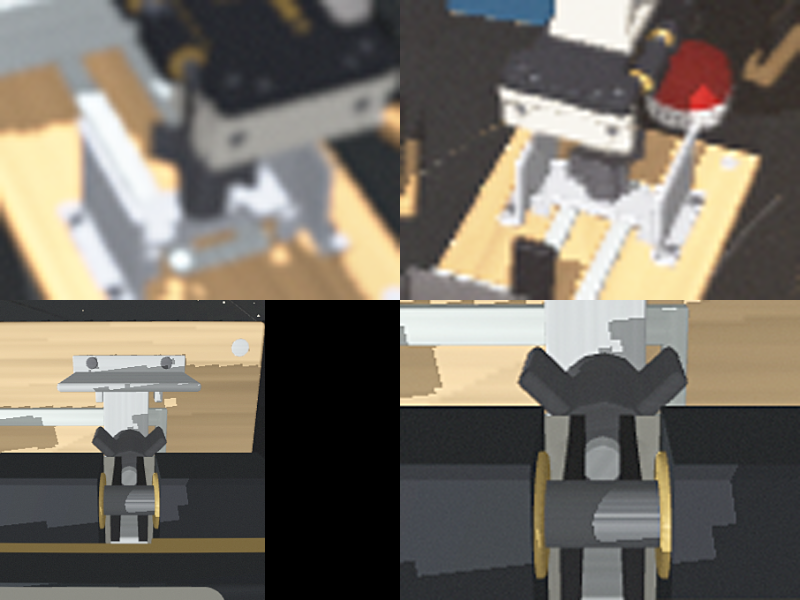

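The picture shows the fingers inside the wings' span, pinching the 8 mm stud above the hub, so the tips reach less far down than assumed. I'll open, go lower by 18 mm in steps, and close again.

Emit:
{"fn": "send_rows", "kwargs": {
  "plan": [
    [[0,0,0,0,0,0],[0,0,0,0,0,0],[0,0,0,0,0,0],[0,0,0,0,0,0],[0,0.05,0.3,0,0,0],[0,0.05,0.6,0,0,0],[0,0.05,0.6,0,0,0]]
  ],
  "fingers": 0.45
}}

```text
clock: 10.38
tool_pos: [0.5154, -0.0754, 0.0417]
orientation: [180.0, 0.1, -10.0]
force: [0.2, -0.3, -0.2]
opening: 0.0388
gripper_force: 0.0
```

Emit:
{"fn": "send_rows", "kwargs": {
  "plan": [
    [[0,0,0.3,0,0,0],[0,0,0.6,0,0,0],[0,0,0.6,0,0,0]]
  ]
}}

```text
clock: 10.63
tool_pos: [0.5159, -0.0754, 0.036]
orientation: [180.0, 0.1, -10.0]
force: [-0.3, 0.3, -0.1]
opening: 0.0395
gripper_force: 0.0
```

Emit:
{"fn": "send_rows", "kwargs": {
  "plan": [
    [[0,0,0.3,0,0,0],[0,0,0.6,0,0,0],[0,0,0.6,0,0,0]]
  ]
}}

```text
clock: 10.88
tool_pos: [0.5161, -0.0754, 0.0302]
orientation: [180.0, 0.1, -10.0]
force: [-1.0, 0.1, -0.0]
opening: 0.0394
gripper_force: 0.0
```

```bash
python3 st.py
```

```text
t 10.8833 guide xy 0.0002605126736730215 -0.0008526403050734019 z 0.030194648785841008 rpy [179.9866   0.0515 -10.0071] q6 66.74305621224677 F [-0.9819  0.0863 -0.0125] Mz [-0.0626  0.1249 -0.009 ] open 0.03937155138390099 0.0
```

Emit:
{"fn": "send_rows", "kwargs": {
  "plan": [
    [[0.03,0,0,0,0,0],[0.03,0,0,0,0,0],[0.03,0,0,0,0,0],[0.03,0,0,0,0,0],[0.03,0,0,0,0,0]]
  ],
  "fingers": 0
}}

```text
clock: 11.3
tool_pos: [0.5169, -0.0755, 0.031]
orientation: [-180.0, -0.0, -10.0]
force: [0.0, -0.4, 0.1]
opening: 0.0273
gripper_force: 29.5
```

```bash
python3 st.py
```

```text
t 11.3 guide xy 0.001094353024246764 -0.0007781155673136226 z 0.03096461279214821 rpy [-179.9989   -0.0154  -10.0028] q6 66.75295114046065 F [ 0.0195 -0.4354  0.0778] Mz [-0.3751 -0.0513  0.0331] open 0.027349089411861875 29.487368054687977
```

Opening is 27.3 mm, so the hub is gripped. I turn clockwise in short steps.

Emit:
{"fn": "send_rows", "kwargs": {
  "plan": [
    [[0,0,0.02,0,0,5],[0,0,0.03,0,0,10],[0,0,0.04,0,0,15],[0,0,0.06,0,0,20],[0,0,0.07,0,0,25],[0,0,0.08,0,0,30]]
  ]
}}

```text
clock: 11.8
tool_pos: [0.5167, -0.0758, 0.0301]
orientation: [180.0, -0.0, -40.2]
force: [0.5, -3.1, -1.2]
opening: 0.0273
gripper_force: 29.5
```

```bash
python3 st.py
```

```text
t 11.8 guide xy 0.0009270992647359081 -0.0011357904698388259 z 0.03013561630830639 rpy [179.9708  -0.0072 -40.2366] q6 36.5152972584772 F [ 0.4934 -3.1466 -1.2476] Mz [-1.262  -0.0305  0.0004] open 0.027330775112639243 29.512014454230666
```

Emit:
{"fn": "send_rows", "kwargs": {
  "plan": [
    [[0,0,0.01,0,0,4],[0,0,0.02,0,0,8],[0,0,0.03,0,0,12],[0,0,0.04,0,0,16],[0,0,0.05,0,0,20]]
  ]
}}

```text
clock: 12.22
tool_pos: [0.5165, -0.076, 0.0296]
orientation: [179.9, -0.0, -60.2]
force: [-0.2, -3.8, -0.2]
opening: 0.0275
gripper_force: 29.5
```

```bash
python3 st.py
```

```text
t 12.2167 guide xy 0.0007249804733909744 -0.0013512711029781074 z 0.029579289652753644 rpy [179.9491  -0.0143 -60.1961] q6 16.55988521600622 F [-0.2346 -3.7628 -0.2191] Mz [-1.4562  0.0632  0.0125] open 0.027507664549464066 29.49296034872532
```

Emit:
{"fn": "send_rows", "kwargs": {
  "plan": [
    [[0,0,0.01,0,0,3],[0,0,0.02,0,0,6],[0,0,0.03,0,0,9],[0,0,0.03,0,0,12],[0,0,0.03,0,0,12]]
  ]
}}

```text
clock: 12.63
tool_pos: [0.5163, -0.076, 0.0292]
orientation: [179.9, -0.0, -72.1]
force: [-0.2, -5.3, -0.3]
opening: 0.0271
gripper_force: 29.5
```

```bash
python3 st.py
```

```text
t 12.6333 guide xy 0.0005579689766681609 -0.0014281706494206675 z 0.02922497167861656 rpy [179.9387  -0.0188 -72.1429] q6 4.622426006601417 F [-0.2482 -5.3301 -0.3425] Mz [-1.7516  0.2159 -0.085 ] open 0.027124237117628545 29.521537525579333
```

Emit:
{"fn": "send_rows", "kwargs": {
  "plan": [
    [[0.04,0,0.01,0,0,0],[0.08,0,0.01,0,0,4],[0.08,0,0.02,0,0,8],[0.08,0,0.03,0,0,12],[0.08,0,0.03,0,0,12]]
  ]
}}

```text
clock: 13.05
tool_pos: [0.5162, -0.0762, 0.0288]
orientation: [179.9, 0.0, -84.1]
force: [-4.2, -0.5, 2.6]
opening: 0.0275
gripper_force: 29.6
```

```bash
python3 st.py
```

```text
t 13.05 guide xy 0.00046647443190447934 -0.001608742082047928 z 0.02884111767065825 rpy [179.9173   0.01   -84.096 ] q6 -7.230364604852321 F [-4.2373 -0.4837  2.5585] Mz [-0.3745  1.3122 -0.0107] open 0.027483578892518207 29.60105217061937
```

Emit:
{"fn": "send_rows", "kwargs": {
  "plan": [
    [[0,0,0,0,0,0],[0,0,0,0,0,0],[0,0,-1,0,0,0],[0,0,-2.5,0,0,0],[0,0,-4.5,0,0,0],[0,0,-5,0,0,0],[0,0,-5,0,0,0]]
  ],
  "fingers": 0.36
}}

```text
clock: 13.63
tool_pos: [0.519, -0.0758, 0.0814]
orientation: [-179.7, 0.0, -83.9]
force: [0.3, -0.1, -0.3]
opening: 0.0314
gripper_force: 0.0
```

```bash
python3 st.py
```

```text
t 13.6333 guide xy 0.0031925370369607162 -0.0007406238382506343 z 0.08139361640578932 rpy [-179.7259    0.0115  -83.9055] q6 -7.084483593566774 F [ 0.2654 -0.0921 -0.255 ] Mz [ 0.0153  0.0206 -0.0054] open 0.031410848036006155 0.0
```

Emit:
{"fn": "send_rows", "kwargs": {
  "plan": [
    [[0,0,0,0,0,-7],[0,0,0,0,0,-14],[0,0,0,0,0,-21],[0,0,0,0,0,-28],[0,0,0,0,0,-35],[0,0,0,0,0,-42],[0,0,0,0,0,-49],[0,0,0,0,0,-56]]
  ],
  "fingers": 0.42
}}

```text
clock: 14.3
tool_pos: [0.5169, -0.0761, 0.0784]
orientation: [180.0, 0.0, -27.6]
force: [-0.4, -0.1, -0.1]
opening: 0.0372
gripper_force: 0.0
```

Emit:
{"fn": "send_rows", "kwargs": {
  "plan": [
    [[0,0,0,0,0,-7],[0,0,0,0,0,-14],[0,0,0,0,0,-21],[0,0,0,0,0,-28],[0,0,0,0,0,-34],[0,0,0,0,0,-34],[0,0,0,0,0,-34]]
  ]
}}

```text
clock: 14.88
tool_pos: [0.5169, -0.0761, 0.0786]
orientation: [-180.0, 0.0, 5.8]
force: [-0.3, 0.5, -0.7]
opening: 0.0368
gripper_force: 0.0
```

Run:
```python
import st
from h import *
np.set_printoptions(precision=4,suppress=True)
e=st.ctrl.snapshot("wrist");pickle.dump(e,open("s7.pkl","wb"))
for f in ("s5","s7"):
    e=pickle.load(open(f+".pkl","rb"))
    C=np.array([.5165,-.0757]);u=proj(e,(*C,.07)).astype(int);y0=max(u[1]-60,0);x0=u[0]-70
    g=e["img"][y0:min(u[1]+30,232),x0:x0+140].astype(int);m=(g.max(2)<110)&(g.max(2)-g.min(2)<25)
    ys,xs=np.where(m);P=np.array([onz(e,(x+x0,y+y0),.070)[:2] for x,y in zip(xs,ys)])-C
    r=np.hypot(*P.T);th=np.degrees(np.arctan2(P[:,1],P[:,0]))
    k=(r>.018)&(r<.026)&(th>-75)&(th<60);h=np.histogram(th[k],bins=np.arange(-75,61,9));print(f,u,h[0],h[1])
```

```text
t 14.8833 guide xy 0.0011612329971482523 -0.0014254459195740031 z 0.07857323493672325 rpy [-179.9946    0.0267    5.8309] q6 82.68455194332213 F [-0.2563  0.5406 -0.7462] Mz [-0.1383  0.0312 -0.0169] open 0.036787455426678904 0.0
s5 [327 200] [ 0 11 12 50  8  8 10 12 12  7 19 53  2  0  0] [-75 -66 -57 -48 -39 -30 -21 -12  -3   6  15  24  33  42  51  60]
s7 [325 232] [ 0  0  0 38 87 86 40 40 48 53 44 31 83 59  0] [-75 -66 -57 -48 -39 -30 -21 -12  -3   6  15  24  33  42  51  60]
```

Emit:
{"fn": "send_rows", "kwargs": {
  "plan": [
    [[0,0,1.5,0,0,0],[0,0,2.5,0,0,0],[0,0,3,0,0,0],[0,0,3.3,0,0,0],[0,0,3.6,0,0,0],[0,0,3.6,0,0,0]]
  ]
}}

```text
clock: 15.43
tool_pos: [0.5169, -0.0762, 0.0425]
orientation: [180.0, 0.0, 6.0]
force: [0.3, 0.4, -0.4]
opening: 0.037
gripper_force: 0.0
```

Emit:
{"fn": "send_rows", "kwargs": {
  "plan": [
    [[0,0,0.3,0,0,0],[0,0,0.6,0,0,0],[0,0,0.9,0,0,0],[0,0,1.2,0,0,0],[0,0,1.4,0,0,0],[0,0,1.4,0,0,0]]
  ]
}}

```text
clock: 15.93
tool_pos: [0.5168, -0.0762, 0.0285]
orientation: [180.0, 0.0, 6.0]
force: [-0.9, 0.6, -1.0]
opening: 0.0367
gripper_force: 0.0
```

Emit:
{"fn": "send_rows", "kwargs": {
  "plan": [
    [[0,0,0,0,0,0],[0,0,0,0,0,0],[0,0,0,0,0,0],[0,0,0,0,0,0]]
  ],
  "fingers": 0
}}

```text
clock: 16.27
tool_pos: [0.5171, -0.0755, 0.0291]
orientation: [-180.0, -0.0, 6.0]
force: [-1.6, 5.1, 0.1]
opening: 0.0271
gripper_force: 29.2
```

```bash
python3 st.py
```

```text
t 16.2667 guide xy 0.001287691693694178 -0.0007766925457240162 z 0.029092221149139674 rpy [-179.9527   -0.0252    5.9914] q6 82.85007758275098 F [-1.601   5.1256  0.0888] Mz [ 1.6065  0.5031 -0.0117] open 0.02713297970937347 29.24833757802844
```

Emit:
{"fn": "send_rows", "kwargs": {
  "plan": [
    [[0,-0.07,0.01,0,0,4],[0,-0.07,0.02,0,0,8],[0,-0.07,0.03,0,0,12],[0,-0.07,0.04,0,0,16],[0,-0.07,0.04,0,0,16]]
  ]
}}

```text
clock: 16.68
tool_pos: [0.517, -0.0756, 0.0287]
orientation: [180.0, -0.0, -10.2]
force: [0.5, -1.1, -0.2]
opening: 0.0273
gripper_force: 29.4
```

```bash
python3 st.py
```

```text
t 16.6833 guide xy 0.0012023320353796384 -0.0008830621280359952 z 0.02866196024734826 rpy [179.9946  -0.0054 -10.1802] q6 66.58795849735102 F [ 0.5042 -1.1238 -0.153 ] Mz [-0.5424  0.0136 -0.0445] open 0.027309211208408166 29.37329437583685
```

Emit:
{"fn": "send_rows", "kwargs": {
  "plan": [
    [[0,0,0.01,0,0,3],[0,0,0.02,0,0,6],[0,0,0.03,0,0,9],[0,0,0.03,0,0,12],[0,0,0.03,0,0,12]]
  ]
}}

```text
clock: 17.1
tool_pos: [0.5169, -0.0757, 0.0283]
orientation: [180.0, 0.0, -22.0]
force: [0.6, -1.6, 0.1]
opening: 0.0276
gripper_force: 29.3
```

```bash
python3 st.py
```

```text
t 17.1 guide xy 0.0011095143644129727 -0.00104637701185683 z 0.028306164768455537 rpy [179.9804   0.0037 -22.005 ] q6 54.7634791481606 F [ 0.5969 -1.6447  0.1292] Mz [-0.9937  0.0593 -0.1278] open 0.027630219005424176 29.34852990321815
```

```bash
cat > av.py <<'E'
from plant import ctrl
import numpy as np
np.set_printoptions(precision=3,suppress=True)
L=[]
for i in range(6):
    ctrl.snapshot("wrist");o=ctrl.get_obs();L.append(np.r_[o["force"],o["moment"],o["tau"][5],o["tau"][0]])
L=np.array(L);print("mean",L.mean(0),"sd",L.std(0),"t",o["clock"],"xyz",o["tool_pos"],"yaw",o["orientation"][2],"q",o["joint_pos"],"gap",o["opening"])
E
python3 av.py
```

```text
mean [-0.054 -2.643 -0.404 -1.32   0.057 -0.023 -0.089  1.481] sd [0.333 0.737 0.389 0.118 0.039 0.033 0.193 0.156] t 17.4 xyz [ 0.517 -0.076  0.028] yaw -21.91975838894131 q [ 13.218  16.874 -30.937   0.018 -42.206  54.849] gap 0.0273062092755692
```

Emit:
{"fn": "send_rows", "kwargs": {
  "plan": [
    [[0,0,0.01,0,0,4],[0,0,0.02,0,0,8],[0,0,0.03,0,0,12],[0,0,0.03,0,0,12]]
  ]
}}

```text
clock: 17.73
tool_pos: [0.5168, -0.0758, 0.028]
orientation: [180.0, 0.0, -34.1]
force: [0.1, -4.6, 0.7]
opening: 0.0273
gripper_force: 29.5
```

```bash
python3 av.py
```

```text
mean [-0.132 -5.183  0.638 -2.159  0.209 -0.05  -0.106  2.77 ] sd [0.564 0.459 0.26  0.035 0.022 0.025 0.277 0.063] t 18.0333 xyz [ 0.517 -0.076  0.028] yaw -33.831617776194065 q [ 13.215  16.898 -30.956   0.021 -42.169  42.938] gap 0.02715618203686292
```

Emit:
{"fn": "send_rows", "kwargs": {
  "plan": [
    [[0.04,0.06,0.01,0,0,4],[0.04,0.06,0.02,0,0,8],[0.04,0.06,0.03,0,0,12],[0.04,0.06,0.03,0,0,12]]
  ]
}}

```text
clock: 18.37
tool_pos: [0.5168, -0.076, 0.0279]
orientation: [180.0, 0.0, -46.0]
force: [-2.7, -1.5, 3.7]
opening: 0.0271
gripper_force: 29.7
```

```bash
python3 av.py
```

```text
mean [-2.925 -1.051  5.538 -0.544  1.306  0.012 -0.164  0.745] sd [0.302 0.564 0.462 0.048 0.04  0.021 0.269 0.072] t 18.6667 xyz [ 0.517 -0.076  0.028] yaw -45.78610465314982 q [ 13.161  16.907 -30.951  -0.019 -42.151  31.067] gap 0.027013030682328083
```

Emit:
{"fn": "send_rows", "kwargs": {
  "plan": [
    [[0,0,0.01,0,0,4],[0,0,0.02,0,0,8],[0,0,0.03,0,0,12],[0,0,0.03,0,0,12]]
  ]
}}

```text
clock: 19.0
tool_pos: [0.5166, -0.0762, 0.0277]
orientation: [180.0, 0.0, -58.0]
force: [-4.1, -1.2, 8.3]
opening: 0.0272
gripper_force: 29.8
```

```bash
python3 av.py
```

```text
mean [-4.325 -0.942  7.913 -0.56   1.739  0.184 -0.31   0.752] sd [0.334 0.89  0.285 0.029 0.027 0.035 0.208 0.008] t 19.3 xyz [ 0.517 -0.076  0.028] yaw -57.76381541194613 q [ 13.161  16.913 -30.97   -0.004 -42.144  19.078] gap 0.027355797909517386
```

Mz has begun climbing, so the collar is on the strap. I turn a little more in small steps.

Emit:
{"fn": "send_rows", "kwargs": {
  "plan": [
    [[0,0,0,0,0,2],[0,0,0,0,0,4],[0,0,0,0,0,4]]
  ]
}}

```text
clock: 19.55
tool_pos: [0.5166, -0.0762, 0.0277]
orientation: [180.0, 0.0, -61.9]
force: [-4.1, -1.4, 8.0]
opening: 0.0274
gripper_force: 29.9
```

```bash
python3 av.py
```

```text
mean [-4.022 -0.861  7.726 -0.573  1.768  0.309 -0.362  0.693] sd [0.401 0.83  0.312 0.032 0.024 0.032 0.102 0.005] t 19.85 xyz [ 0.517 -0.076  0.028] yaw -61.74984252092319 q [ 13.16   16.917 -30.977   0.003 -42.148  15.088] gap 0.02735693972975422
```

About 0.3 N m, so roughly 30–40 N of clamping. I release and lift clear.

Emit:
{"fn": "send_rows", "kwargs": {
  "plan": [
    [[0,0,0,0,0,0],[0,0,0,0,0,0],[0,0,0,0,0,0],[0,0,-1,0,0,0],[0,0,-2.5,0,0,0],[0,0,-5,0,0,0],[0,0,-9,0,0,0],[0,0,-12,0,0,0]]
  ],
  "fingers": 0.37
}}

```text
clock: 20.52
tool_pos: [0.5174, -0.0762, 0.1503]
orientation: [-179.9, -0.0, -61.9]
force: [1.4, 1.0, 0.6]
opening: 0.033
gripper_force: 0.0
```

Emit:
{"fn": "send_rows", "kwargs": {
  "plan": [
    [[0,0,-2,0,0,0],[0,0,-4,0,0,0],[0,0,-4,0,0,0],[0,0,-4,0,0,0],[0,0,-4,0,0,0]]
  ]
}}

```text
clock: 20.93
tool_pos: [0.5167, -0.0761, 0.1874]
orientation: [-180.0, 0.0, -62.0]
force: [-0.0, -0.2, -1.5]
opening: 0.0325
gripper_force: 0.0
```

```bash
python3 av.py
python3 - <<'E'
from plant import ctrl
from h import *
c,d=pickle.load(open("s6b.pkl","rb"))
# fence/tin region unchanged in side view since before tightening?
n=ctrl.snapshot("side")["img"].astype(int);o=d["img"].astype(int)
u=proj(d,(.545,.105,.06)).astype(int)
a,b=n[u[1]-15:u[1]+25,u[0]-40:u[0]+40],o[u[1]-15:u[1]+25,u[0]-40:u[0]+40]
print(u,(abs(a-b).max(2)>40).mean())
E
```

```text
mean [ 0.393 -0.215  0.034 -0.036  0.038  0.01   0.005  0.   ] sd [0.708 0.604 0.353 0.02  0.018 0.029 0.002 0.005] t 21.2333 xyz [ 0.517 -0.076  0.187] yaw -61.99554074223186 q [ 13.15    6.814 -19.662  -0.003 -63.598  14.855] gap 0.032066491922528355
[314 227] 0.0
```

```bash
python3 -c "
from plant import ctrl
print(ctrl.close_job())"
```

```text
the job is handed in; nothing more can be done
None
```

The job is handed in at about 21 s: the tin is square against the backstop with the fence up to it, and the nut is turned to about 0.3 N m (by torque, roughly 32 N on the strap); the hand-in returned no verdict.

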